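# Refit the hairpin clip on a bed-base pivot pin

### The arm

A 6-joint arm with a two-finger parallel gripper is mounted at the origin on the work surface. World frame = base frame: x ahead of the robot, y to its left, z up, the work surface at z = 0. Lengths are in m, angles in rad, forces in N, time in s.
With the tool pointing down it reaches from about 0.3 to 0.875 m from the base axis. Payload 6.4 kg.
Tool frame: the origin (TCP) lies midway between the tips of the shut fingers; the grasp point (between the pads) lies 19 mm behind it (ctrl.pinch_z is the distance from the TCP to the grasp point, in m); z points along the fingers, y is the line along which they close (so a half turn about z gives the same grasp; the last joint's range is limited). The gripper opens to 85 mm and grips with 20 to 120 N. Pads are 22 mm wide; open, the fingers measure 114 mm over their backs; the gripper's body (76 mm by 85 mm) begins 54 mm behind the grasp point. The pads swing forward as they close: fully open they stand 13 mm farther back than shut.
Start: joints at [1.086, 0.181, 1.607, -0, 1.354, -0.206], TCP at [0.158, 0.553, 0.231] pointing down, gripper open.
Joint ranges: [-2.99, 2.99], [-0.89, 2.07], [0.3, 2.58], [-1.14, 4.28], [0, 2.63], [-3.12, 3.12]. Speed limits (rad/s): [2.57, 2.57, 3.01, 3.14, 3.14, 3.14].

### API

Orientations are given as a unit quaternion [w, x, y, z].
In Python, from bench import ctrl gives the robot as it stands.
- The arm moves only by the tool apply_moves, never from a script. Its argument "moves" is a list of rows, each an object with "jaw": the opening, from 0 (shut) to 1 (fully open); "offset": the shift along the tool's x, y, z in mm, a list of three; "rot": the turn, a rotation vector about the tool's x, y, z in degrees, a list of three. In form: [{"jaw": jaw, "offset": [dx, dy, dz], "rot": [ax, ay, az]}, ...]. A call has exactly 5 rows; each row shifts and turns the commanded pose from where the row before left it, along the tool's axes as they then stand; what a row does not reach is not made up. A row lasts 1/8 s, in which the tool goes at most 62.5 mm and 10.7 degrees, less where a joint would pass 70% of its speed; a pose out of reach is approached as far as the arm can. A call is refused whole if a number of a shift passes 62.5 or a number of a turn 10.7, either way. A call with a gripper value outside its range is refused whole. The fingers move at their own pace and stop on an object; the grip force is fixed at half the most. Time passes only in rows, so rows that do not move let the fingers close, or fill a call up. It gives the time, the measured TCP pose, the force, the opening and the grip force at its end, in the units of the state.
- ctrl.get_obs(): the state, without advancing time (a new reading comes with each control period).
- ctrl.camera(name): name is "side" or "top"; returns (picture, depth): 400x640x3 uint8, red, green, blue; 400x640 float32, m along the optical axis (not along the pixel's ray), 0 where there is no reading.
- ctrl.camera_params(name): a dict with "K" (3x3 intrinsics, pixels), "cam_to_world" (4x4, takes a point from camera to world coordinates). Camera axes: x right, y down, z forward; pixel columns grow to the right and rows downward; lengths in m; the calibration is good to about 2 mm. A picture is of the moment at which its call begins. camera_params takes no time and is no camera call.
- ctrl.hand_in(): hands the job in; it is judged then, once.
Trained networks look in the newest picture that a camera, given by its name, has taken for a name from the list of things; names that differ only in an ending like _2 or _b are one class to them, and where a whole thing is asked for, a point or a joint stands for the part that bears it (a point fixed in the world has none). Each returns a list of dicts, best first, with "score" (0 to 1); they miss things now and then, are a little off and sometimes report something else, mostly with a low value. They report only what shows in the picture. A call takes as long as a camera call.
- ctrl.outline_of(camera, target): "region" (400x640 bool, what is visible of it) and "position" ([column, row] in pixels, amid what is visible of it).
The state is a dict: "time_s": time; "q": joint angles; "dq": joint speeds; "joint_efforts": joint torques, N m; "eef_pos": TCP position; "eef_rot": TCP orientation; "wrist_force": force on the tool from outside, world axes, zero at the start; "torque": the same for the moment, N m; "opening": opening from 0.0 (shut) to 1.0 (fully open); "grasp_force": force on a finger pad.
Only numpy, scipy, OpenCV 4.12 (cv2) and the standard library are available. Lean on these libraries where they do the work, as an engineer would, in place of code of your own. Each camera call takes 0.05 s, during which the arm holds its last target. There are 200 camera calls.

### The job

Secure the lift arm of the bed base on its pivot pin again: drop the big white spacer over the pin, down flat on the arm's eye, then push the larger hairpin clip sideways onto the pin, its straight leg through the pin's cross hole, until the sprung leg snaps round the shank and the clip sits home, and let go. Feel for the hole with gentle hand force, ram nothing, and leave the small clip, the small bush, the spanner, the remote and the tumbler where they lie.

Things in the scene. Friction and masses are not known exactly. Their poses are not given: they have to be found in the camera images.
- rail: wooden side rail of a slatted bed base, 520 x 64 x 25 mm, lying flat, fixed. Origin on the table under the steel pivot pin; x along the rail, y across, z up. Pin 18 mm thick, top 72 mm up, tapered over the last 4.5 mm; it stands in the lift arm's round eye (40 mm across, top 40 mm up). The arm's flat bar (top 38 mm up) leaves towards +x, -y and ends 222 mm out in a 25 mm tube 64 mm high
- hole (a point): centre of the pin's cross hole, on the pin's axis 56.5 mm above the table. The level hole, 6.2 mm wide, goes right through the shank. The pin, tight in its bush, has been left turned, so the hole runs up to 1 rad (57 degrees) to either side of the rail's x: this point's orientation does NOT show it, look or feel for the mouth
- pin_foot (a point): point on the pin's axis at the top of the arm's eye, 40 mm above the table: where the underside of the spacer must come to lie
- spacer: big white nylon spacer ring, 36 mm across, 10 mm high, bore 20.5 mm, lying flat. Origin at the centre of its underside, z along its axis
- clip: the larger hairpin clip (R-clip), 4 mm steel wire, 94 x 22 mm, lying flat. Origin: the point of the straight leg that lies in the pin's axis when the clip is home, on the wire's centre line, 2 mm above the underside. x along the straight leg to its round tip at +38 mm, y from the straight leg to the sprung leg, z up. It may enter from either end of the hole, the sprung leg on either side of the pin
- clip_eye (a point): centre of the clip's coiled eye, the part to grip: 42 mm behind the clip's origin (x = -42, y = +9, z = +2 mm in its frame). The eye is 30 mm long, 22 mm wide across its flat flanks (y) and 8 mm high, its underside level with the legs'
- clip_tip (a point): end of the clip's straight leg (x = +38 mm in the clip's frame)
- clip_leg (a joint): opening angle of the sprung leg: 0 closed, free or home; 0.1 rad as the throat passes the shank. The leg lies level with the straight one, on its +y side: an arch at clip x = 0 that fits the shank, a throat at x = +10 mm (wire 6.6 mm from the straight leg, centre to centre), then a flare out to x = +24 mm. Getting the throat over takes a push of 4 to 12 N, then it snaps in and meets a firm stop
- small_clip: a smaller hairpin clip of 3 mm wire, 60 mm long, to be left alone. Origin on its straight leg
- small_bush: a small white bush, 25 mm across, 14 mm high, bore 11 mm, to be left alone. Origin at the centre of its underside
- spanner: steel spanner, 180 mm long, to be left alone. Origin at its middle
- remote: black remote control, 165 x 45 x 18 mm, to be left alone. Origin at the centre of its underside
- tumbler: glass tumbler, 72 mm across, 100 mm high, to be left alone. Origin at the centre of its underside

How it is judged:
On the way, in this order (a step that is already met when the one before it is completed fails the run):
1. the big spacer lies flat on the arm's eye, round the pin (horizontal distance between spacer and pin_foot below 0.004 m and z of spacer in the frame of rail below 0.042 m and angle between the z axis of spacer and the z axis of rail, either way round below 0.06 rad), for 0.2 s.
2. the clip has snapped home on the pin (distance between clip and hole below 0.004 m and value of joint clip_leg below 0.06 rad), for 0.2 s.
At the end, for the whole second after the job is handed in: Spacer flat on the arm's eye, within 4 mm of the pin's axis and 2 mm of its seat; clip's origin within 4 mm of the hole's centre and its sprung leg closed (under 0.06 rad), so that the straight leg is through the hole and the arch round the shank; both at rest and released (all of step 1 and all of step 2 and linear speed of each of clip, spacer below 0.02 m/s); the robot touches nothing.
It fails at once if the clip is forced against the pin or rail with more than 35 N (contact force between clip and rail above 35 N).
It fails at once if the spacer is pressed on the pin or rail with more than 40 N (contact force between spacer and rail above 40 N).
It fails at once if the robot presses on the rail with more than 40 N (contact force between the arm and rail above 40 N).
It fails at once if a bystander is moved more than 30 mm (distance of any of small_clip, small_bush, spanner, remote, tumbler from where it was at the start of the episode above 0.03 m).
It also fails if it takes over 72 s, if anything falls off the work surface, if the arm or the gripper's body presses on something with over 40 N, if the wrist force passes 120 N, or if a joint passes its speed limit or range.

## Working session

There is one attempt and no reset: what is moved stays moved. The work goes in short steps, Python scripts to look and compute and a tool call to move; the robot and the scene stay as the last step left them, time stands still between calls to the robot, and variables do not carry over. Pictures are saved under pics/ and viewed, at most 10 in all, crops included, and the job is handed in when it is done.

Besides the shell and the picture viewer there is one more tool, called as name([rows], argument=value, ...), one row to a line, values as JSON. apply_moves: Moves the arm, as the interface text tells. Its arguments: {"type":"object","properties":{"moves":{"type":"array"}},"required":["moves"]}

```bash
mkdir -p pics; cat > h.py <<'E'
import numpy as np, cv2
from bench import ctrl
def pts(cam,depth,mask):
    P=ctrl.camera_params(cam);K=np.array(P["K"]);T=np.array(P["cam_to_world"])
    v,u=np.nonzero(mask&(depth>0));d=depth[v,u]
    c=np.stack([(u-K[0,2])/K[0,0]*d,(v-K[1,2])/K[1,1]*d,d,np.ones_like(d)])
    return (T@c)[:3].T
def proj(cam,p):
    P=ctrl.camera_params(cam);K=np.array(P["K"]);T=np.linalg.inv(np.array(P["cam_to_world"]))
    c=(T@np.append(p,1))[:3];return (K@c)[:2]/c[2]
E
python3 - <<'E'
from h import *
ims=[]
for c in("top","side"):
    im,d=ctrl.camera(c);ims.append(im);np.save(c+"_d.npy",d);np.save(c+"_i.npy",im)
    cv2.imwrite(f"pics/{c}0.png",im[:,:,::-1])
    print(c,np.round(ctrl.camera_params(c)["K"],1).tolist(),np.round(ctrl.camera_params(c)["cam_to_world"],3).tolist())
    for t in("rail","spacer","clip","clip_eye","small_clip","small_bush","spanner","remote","tumbler"):
        for o in ctrl.outline_of(c,t)[:2]:
            p=pts(c,d,o["region"]); print(t,round(o["score"],2),np.round(o["position"]),o["region"].sum(),np.round(np.median(p,0),4) if len(p) else 0)
print({k:np.round(v,3) for k,v in ctrl.get_obs().items()})
E
```

```text
top [[472.6, 0.0, 321.0], [0.0, 472.6, 193.9], [0.0, 0.0, 1.0]] [[-0.025, -0.986, 0.164, 0.399], [-0.999, 0.021, -0.028, 0.175], [0.024, -0.164, -0.986, 1.114], [0.0, 0.0, 0.0, 1.0]]
rail 0.97 [458. 194.] 8474 [ 0.5673 -0.1835  0.0251]
spacer 0.61 [258. 182.] 74 [0.6143 0.2869 0.0091]
clip 0.63 [259. 241.] 2 [0.4572 0.2846 0.0051]
clip_eye 0.63 [264. 248.] 229 [0.4556 0.2747 0.0031]
small_clip 0.46 [322. 237.] 42 [0.4798 0.1454 0.0019]
spanner 0.88 [310. 139.] 675 [0.7224 0.1686 0.0065]
remote 0.77 [189. 256.] 1486 [0.4432 0.4481 0.018 ]
tumbler 0.61 [187. 173.] 1037 [0.6289 0.4455 0.0562]
side [[377.6, 0.0, 314.9], [0.0, 377.6, 194.9], [0.0, 0.0, 1.0]] [[-0.913, -0.308, 0.266, 0.339], [-0.407, 0.704, -0.582, 0.659], [-0.008, -0.64, -0.768, 0.714], [0.0, 0.0, 0.0, 1.0]]
rail 0.9 [371. 121.] 4392 [ 0.5486 -0.1696  0.0239]
spacer 0.57 [272. 242.] 150 [0.6156 0.2813 0.0085]
clip 0.57 [348. 264.] 216 [0.4463 0.2742 0.0028]
clip 0.51 [308. 344.] 2423 [0.4448 0.4537 0.0173]
clip_eye 0.77 [346. 265.] 271 [0.4528 0.2746 0.0021]
small_clip 0.58 [352. 216.] 34 [0.4733 0.1503 0.0013]
small_bush 0.66 [294. 194.] 91 [0.6355 0.1435 0.0118]
spanner 0.75 [254. 193.] 540 [0.7225 0.1781 0.0061]
remote 0.59 [308. 345.] 2379 [0.4446 0.455  0.0174]
tumbler 0.59 [223. 286.] 1762 [0.6279 0.435  0.0661]
{'time_s': np.float64(1.0), 'q': array([ 1.086,  0.181,  1.607,  0.   ,  1.354, -0.206]), 'dq': array([0.001, 0.   , 0.001, 0.   , 0.   , 0.001]), 'joint_efforts': array([  0.   , -44.484, -35.169,  -0.   ,   0.   ,  -0.   ]), 'eef_pos': array([0.158, 0.553, 0.231]), 'eef_rot': array([-0.   ,  0.139,  0.99 , -0.   ]), 'wrist_force': array([ 0.646, -0.424,  0.359]), 'torque': array([-0.011,  0.011,  0.021]), 'grasp_force': np.float64(0.0), 'opening': np.float64(0.999)}
```

```bash
python3 - <<'E'
from h import *
a=np.load("top_i.npy")[:,:,::-1];b=np.load("side_i.npy")[:,:,::-1]
A=cv2.resize(a[110:300,150:640],(800,310),interpolation=cv2.INTER_CUBIC)
B=cv2.resize(b[60:310,180:560],(440,290),interpolation=cv2.INTER_CUBIC)
C=cv2.resize(b[220:310,280:400],(355,290),interpolation=cv2.INTER_CUBIC)
o=np.zeros((600,800,3),np.uint8);o[:310]=A;o[310:,:440]=B;o[310:,445:]=C
cv2.imwrite("pics/c1.png",o)
# high points: pin & tube near rail
d=np.load("top_d.npy")
P=ctrl.camera_params("top")
for c in("top","side"):
    d=np.load(c+"_d.npy");p=pts(c,d,np.ones_like(d,bool))
    m=(p[:,1]<0.1)&(p[:,2]>0.045)&(p[:,2]<0.09)&(p[:,0]>.35)&(p[:,0]<.9)
    q=p[m];_,lab,st,cen=cv2.connectedComponentsWithStats(np.zeros((2,2),np.uint8))
    from scipy.cluster.hierarchy import fcluster,linkage
    if len(q)>1:
        L=fcluster(linkage(q[:,:2]),0.02,'distance')
        for l in set(L):
            if (L==l).sum()>4: print(c,(L==l).sum(),np.round(q[L==l].mean(0),4),np.round(q[L==l].min(0),4),np.round(q[L==l].max(0),4))
E
```

```text
top 964 [ 0.4292 -0.5426  0.0678] [ 0.35   -0.5614  0.0451] [ 0.5118 -0.5298  0.09  ]
top 373 [ 0.8576 -0.124   0.0687] [ 0.8427 -0.1889  0.045 ] [ 0.8885 -0.0847  0.09  ]
top 1068 [0.8423 0.0452 0.0823] [ 0.8063 -0.0083  0.045 ] [0.8998 0.0999 0.09  ]
top 7 [ 0.8553 -0.5139  0.0458] [ 0.8475 -0.5294  0.0451] [ 0.8735 -0.4896  0.0475]
top 550 [ 0.7999 -0.4719  0.0487] [ 0.7416 -0.6046  0.045 ] [ 0.8989 -0.3229  0.0579]
top 76 [ 0.5522 -0.1744  0.0647] [ 0.5444 -0.1848  0.0461] [ 0.5617 -0.1679  0.076 ]
top 126 [ 0.6358 -0.3796  0.0602] [ 0.6253 -0.3943  0.0453] [ 0.6486 -0.3688  0.0679]
side 65 [ 0.5538 -0.1724  0.0603] [ 0.5453 -0.1834  0.045 ] [ 0.5633 -0.1668  0.072 ]
side 676 [ 0.4294 -0.5428  0.0678] [ 0.3501 -0.5601  0.0451] [ 0.5137 -0.5285  0.09  ]
side 329 [ 0.8617 -0.1078  0.0678] [ 0.8425 -0.1836  0.045 ] [ 0.8909 -0.0838  0.0899]
side 769 [0.8385 0.0475 0.0808] [ 0.8076 -0.009   0.045 ] [0.8999 0.0998 0.09  ]
side 66 [ 0.6375 -0.377   0.0572] [ 0.6261 -0.396   0.0451] [ 0.6509 -0.3684  0.0644]
side 213 [ 0.8034 -0.4499  0.0482] [ 0.744  -0.6022  0.0451] [ 0.8995 -0.3218  0.053 ]
```

View pics/c1.png

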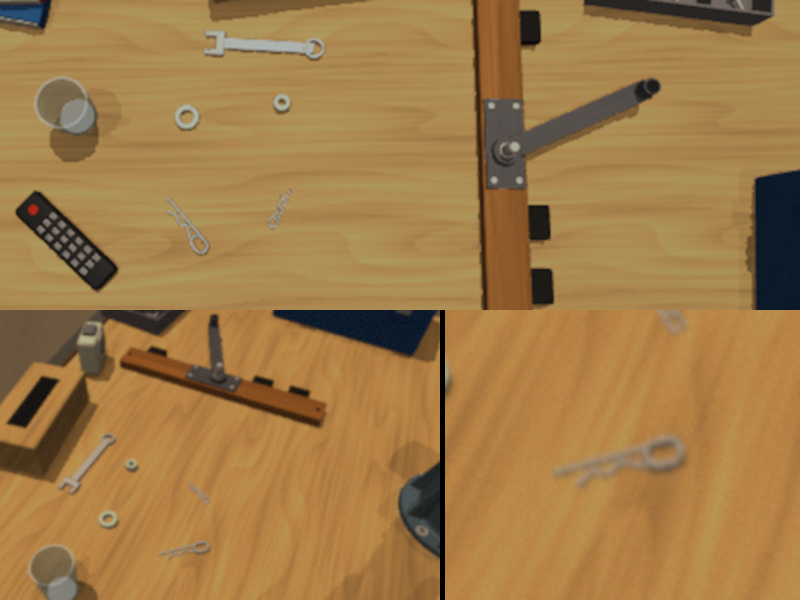

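```bash
cat >> h.py <<'E'
def rectify(cam,img,c,z,half,s):
    n=int(2*half*s*1000)  # s px/mm ; image right=+x world, up=+y
    w=[[c[0]-half,c[1]+half],[c[0]+half,c[1]+half],[c[0]+half,c[1]-half],[c[0]-half,c[1]-half]]
    src=np.float32([proj(cam,[a,b,z]) for a,b in w]);dst=np.float32([[0,0],[n,0],[n,n],[0,n]])
    return cv2.warpPerspective(img,cv2.getPerspectiveTransform(src,dst),(n,n),flags=cv2.INTER_CUBIC)
E
python3 - <<'E'
from h import *
I={c:np.load(c+"_i.npy") for c in("top","side")};D={c:np.load(c+"_d.npy") for c in I}
o=np.zeros((600,800,3),np.uint8)
for k,c in enumerate(I):
    o[:400,k*400:k*400+400]=rectify(c,I[c],(.465,.28),.003,.06,400/120)[:400,:400,::-1]
    u,v=np.round(proj(c,[.553,-.175,.055])).astype(int)
    o[400:,k*400:k*400+300]=cv2.resize(I[c][v-13:v+13,u-19:u+20,::-1],(300,200),interpolation=cv2.INTER_CUBIC)
cv2.imwrite("pics/c2.png",o)
for c in I:
    for u_ in ("spacer",):
        p=pts(c,D[c],np.ones_like(D[c],bool));m=(np.hypot(p[:,0]-.615,p[:,1]-.285)<.03)&(p[:,2]>.006)&(p[:,2]<.015)
        (cc,r)=cv2.minEnclosingCircle(np.float32(p[m][:,:2]*1000));print(c,"spacer",m.sum(),np.round(cc,1),round(r,1),p[m][:,2].max())
    p=pts(c,D[c],np.ones_like(D[c],bool));m=(abs(p[:,1]+.175)<.06)&(p[:,2]>.02)&(p[:,2]<.03)&(p[:,0]>.3)&(p[:,0]<.82)
    q=p[m][:,:2];(cx,sz,a)=cv2.minAreaRect(np.float32(q*1000));print(c,"rail",np.round(cx,1),np.round(sz,1),round(a,2))
    for z0,z1 in((.045,.08),(.060,.08),(.068,.08)):
        m=(np.hypot(p[:,0]-.553,p[:,1]+.175)<.02)&(p[:,2]>z0)&(p[:,2]<z1)
        print(z0,m.sum(),np.round(p[m].mean(0),4))
    m=(np.hypot(p[:,0]-.553,p[:,1]+.175)<.03)&(p[:,2]>.0385)&(p[:,2]<.042)
    (cc,r)=cv2.minEnclosingCircle(np.float32(p[m][:,:2]*1000));print("eye",m.sum(),np.round(cc,1),round(r,1))
E
```

```text
top spacer 116 [616.8 278.3] 18.1 0.01432343543868364
top rail [ 556.6 -192. ] [ 96.1 514.1] 88.3
0.045 76 [ 0.5522 -0.1744  0.0647]
0.06 55 [ 0.5526 -0.1757  0.0693]
0.068 37 [ 0.5532 -0.1763  0.0711]
eye 104 [ 556.3 -179.7] 24.2
side spacer 128 [617.9 279. ] 18.1 0.011644990132717581
side rail [ 556.2 -190.5] [ 97.7 514. ] 88.34
0.045 65 [ 0.5538 -0.1724  0.0603]
0.06 35 [ 0.5543 -0.1734  0.0677]
0.068 19 [ 0.5549 -0.1758  0.0703]
eye 44 [ 557.2 -176.7] 21.1
```

View pics/c2.png

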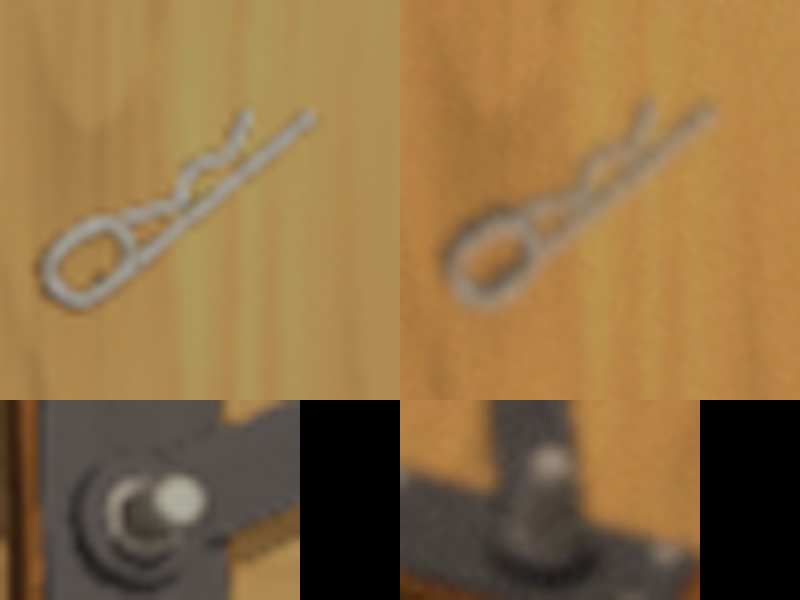

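```bash
cat >> h.py <<'E'
def ray(cam,u,v,z):
    P=ctrl.camera_params(cam);K=np.array(P["K"]);T=np.array(P["cam_to_world"])
    d=T[:3,:3]@np.linalg.inv(K)@[u,v,1];o=T[:3,3];return o+d*(z-o[2])/d[2]
E
python3 - <<'E'
from h import *
for c in("top","side"):
    im=np.load(c+"_i.npy");u,v=np.round(proj(c,[.553,-.175,.055])).astype(int)
    g=cv2.cvtColor(im,cv2.COLOR_RGB2GRAY)
    print(c,u,v);print(g[v-10:v+11,u-10:u+12])
    tu,tv=np.round(proj(c,[.554,-.176,.072])).astype(int)
    s=g[tv-5:tv+6,tu-5:tu+6].astype(float);w=np.clip(s-110,0,None);yy,xx=np.mgrid[tv-5:tv+6,tu-5:tu+6]
    a,b=(w*xx).sum()/w.sum(),(w*yy).sum()/w.sum();print(a,b,ray(c,a,b,.072))
E
```

```text
top 461 200
[[ 83  84  83  80  80  80  80  82  81  80  81  81  82  82  82  81  80  78
   75  85  89  91]
 [ 82  83  83  81  80  80  80  81  80  80  81  81  82  83  82  81  77  76
   77  83  84  82]
 [ 82  82  82  81  80  80  80  81  80  80  82  81  82  78  75  81  79  80
   82  82  82  82]
 [ 84  83  82  81  80  79  76  76  81  81  77  74  77  79  78  82  83  82
   83  82  82  82]
 [ 82  83  82  80  80  82  79  79  82  82  80  76  74  80  83  82  83  82
   82  82  81  81]
 [ 82  83  79  74  79  83  84  84  83  83  83  82  80  79  81  81  82  82
   81  81  81  80]
 [ 82  78  67  68  82  84  83  83  83  90  88  84  90  97  95  84  80  81
   81  80  80  80]
 [ 81  66  62  78  84  80  96 116 115 108  99  96 121 143 148 136 105  80
   80  80  80  80]
 [ 72  56  69  82  83  97 132 141 123 106  98 124 152 166 169 165 141 100
   80  80  81  80]
 [ 62  57  76  84  82 124 143 118  91  84  95 137 165 171 170 169 155 117
   80  80  80  80]
 [ 58  61  82  83  88 129 124  71  69  77  91 131 161 170 169 168 157 116
   77  80  79  80]
 [ 53  62  81  83  93 124 112  62  72  76  82 109 141 163 169 166
[... 2279 characters left out ...]
2  89  82  72  67  69  67  68  63  59  63  68  75
   79  84  91  97]
 [ 66  62  57  60  66  77  82  81  74  74  69  66  64  58  53  56  61  61
   66  66  75  78]
 [ 66  63  54  53  57  66  74  79  75  72  69  63  61  53  47  49  51  56
   64  69  67  68]
 [ 66  62  51  46  45  50  57  65  68  66  67  62  60  45  40  39  44  56
   62  67  65  67]
 [ 65  62  56  48  40  41  44  45  53  53  53  51  45  40  35  35  44  58
   61  65  67  69]
 [ 66  69  61  52  45  41  38  39  37  40  36  36  30  34  35  41  54  56
   66  67  65  65]
 [ 61  61  62  56  57  48  45  40  38  38  29  36  35  40  42  53  58  61
   63  65  64  63]]
372.1334841628959 105.289592760181 [ 0.54809031 -0.18326413  0.072     ]
```

```bash
cat >> h.py <<'E'
from scipy.spatial.transform import Rotation as R
def cur():
    o=ctrl.get_obs();w,x,y,z=o["eef_rot"];return np.array(o["eef_pos"]),R.from_quat([x,y,z,w]),o
def plan(wps,level=True):
    """wps: list of (xyz, closing-line angle deg or None, rows) -> rows in tool axes (mm, deg)"""
    p,r,_=cur();out=[]
    for q,yaw,n in wps:
        M=r.as_matrix();t=r
        ya=np.degrees(np.arctan2(M[1,1],M[0,1])) if yaw is None else yaw
        d=(ya-np.degrees(np.arctan2(M[1,1],M[0,1]))+90)%180-90; a=np.radians(np.degrees(np.arctan2(M[1,1],M[0,1]))+d)
        y=np.array([np.cos(a),np.sin(a),0]);z=np.array([0,0,-1.])
        t=R.from_matrix(np.stack([np.cross(y,z),y,z],1))
        rv=(r.inv()*t).as_rotvec()
        for k in range(n):
            off=np.round(r.inv().apply((np.array(q)-p)/(n-k))*1000,1);rot=np.round(np.degrees((r.inv()*t).as_rotvec())/(n-k),1)
            p=p+r.apply(off/1000);r=r*R.from_rotvec(np.radians(rot));out.append((off.tolist(),rot.tolist()))
    for i,o in enumerate(out): print(i,*o)
E
python3 - <<'E'
from h import *
print(ray("side",369.1,106.5,.072),ray("top",464.75,199.4,.072))
plan([((.617,.279,.13),None,11),((.617,.279,.0),None,4)])
E
```

```text
[ 0.55400022 -0.17483994  0.072     ] [ 0.55265426 -0.17812387  0.072     ]
0 [-46.9, -12.5, 9.2] [-0.0, -0.0, -0.0]
1 [-47.0, -12.4, 9.2] [-0.0, -0.0, -0.0]
2 [-46.9, -12.5, 9.2] [-0.0, -0.0, -0.0]
3 [-47.0, -12.4, 9.2] [-0.0, -0.0, -0.0]
4 [-46.9, -12.5, 9.2] [-0.0, -0.0, -0.0]
5 [-47.0, -12.4, 9.2] [-0.0, -0.0, -0.0]
6 [-46.9, -12.5, 9.2] [-0.0, -0.0, -0.0]
7 [-47.0, -12.4, 9.2] [-0.0, -0.0, -0.0]
8 [-46.9, -12.5, 9.2] [-0.0, -0.0, -0.0]
9 [-47.0, -12.4, 9.2] [-0.0, -0.0, -0.0]
10 [-46.9, -12.5, 9.3] [-0.0, -0.0, -0.0]
11 [-0.0, 0.0, 32.5] [-0.0, -0.0, -0.0]
12 [-0.0, 0.0, 32.5] [-0.0, -0.0, -0.0]
13 [-0.0, 0.0, 32.5] [-0.0, -0.0, -0.0]
14 [-0.0, 0.0, 32.5] [-0.0, -0.0, -0.0]
```

apply_moves([
  {"jaw": 1,"offset": [-47,-12.5,9],"rot": [0,0,0]},
  {"jaw": 1,"offset": [-47,-12.5,9],"rot": [0,0,0]},
  {"jaw": 1,"offset": [-47,-12.5,9],"rot": [0,0,0]},
  {"jaw": 1,"offset": [-47,-12.5,9],"rot": [0,0,0]},
  {"jaw": 1,"offset": [-47,-12.5,9],"rot": [0,0,0]},
])

```text
time_s: 1.62
eef_pos: [0.3683, 0.4272, 0.1862]
eef_rot: [0.0, 0.139, 0.99, 0.0]
wrist_force: [0.1, 0.5, 0.3]
opening: 1.002
grasp_force: 0.0
```

apply_moves([
  {"jaw": 1,"offset": [-47,-12.5,9],"rot": [0,0,0]},
  {"jaw": 1,"offset": [-47,-12.5,9],"rot": [0,0,0]},
  {"jaw": 1,"offset": [-47,-12.5,9],"rot": [0,0,0]},
  {"jaw": 1,"offset": [-47,-12.5,9],"rot": [0,0,0]},
  {"jaw": 1,"offset": [-47,-12.5,9],"rot": [0,0,0]},
])

```text
time_s: 2.25
eef_pos: [0.577, 0.3024, 0.141]
eef_rot: [0.0, 0.139, 0.99, 0.0]
wrist_force: [0.2, 0.2, -1.2]
opening: 1.005
grasp_force: 0.0
```

```bash
python3 - <<'E'
from h import *
print(cur()[0]);plan([((.617,.279,.1),None,1),((.617,.279,.0),None,4)])
E
```

```text
[0.57703876 0.30235888 0.14101614]
0 [-44.8, -11.5, 41.0] [0.0, 0.0, -0.0]
1 [-0.0, 0.0, 25.0] [0.0, 0.0, -0.0]
2 [-0.0, 0.0, 25.0] [0.0, 0.0, -0.0]
3 [-0.0, 0.0, 25.0] [0.0, 0.0, -0.0]
4 [-0.0, 0.0, 25.0] [0.0, 0.0, -0.0]
```

apply_moves([
  {"jaw": 1,"offset": [-44.5,-11.5,35],"rot": [0,0,0]},
  {"jaw": 1,"offset": [0,0,35],"rot": [0,0,0]},
  {"jaw": 1,"offset": [0,0,35],"rot": [0,0,0]},
  {"jaw": 1,"offset": [0,0,25],"rot": [0,0,0]},
  {"jaw": 1,"offset": [0,0,10],"rot": [0,0,0]},
])

```text
time_s: 2.88
eef_pos: [0.614, 0.2796, -0.0009]
eef_rot: [-0.002, 0.139, 0.99, -0.001]
wrist_force: [-0.4, 0.2, -0.4]
opening: 0.997
grasp_force: 0.0
```

apply_moves([
  {"jaw": 0,"offset": [0,0,0],"rot": [0,0,0]},
  {"jaw": 0,"offset": [0,0,0],"rot": [0,0,0]},
  {"jaw": 0,"offset": [0,0,0],"rot": [0,0,0]},
  {"jaw": 0,"offset": [0,0,0],"rot": [0,0,0]},
  {"jaw": 0,"offset": [0,0,0],"rot": [0,0,0]},
])

```text
time_s: 3.5
eef_pos: [0.6166, 0.2804, 0.0036]
eef_rot: [0.001, 0.139, 0.99, 0.001]
wrist_force: [-1.4, 0.5, 4.8]
opening: 0.383
grasp_force: 59.0
```

```bash
python3 - <<'E'
from h import *
print(cur()[0]);plan([((.6166,.2804,.1),None,2),((.5533,-.1765,.1),None,8)])
E
```

```text
[0.61664143 0.28040291 0.0036101 ]
0 [-0.1, 0.1, -48.2] [0.0, 0.1, -0.0]
1 [-0.0, 0.0, -48.2] [0.1, 0.1, -0.0]
2 [-8.1, -57.1, 0.0] [-0.0, -0.0, -0.0]
3 [-8.1, -57.1, 0.0] [-0.0, -0.0, -0.0]
4 [-8.1, -57.1, 0.0] [-0.0, -0.0, -0.0]
5 [-8.1, -57.1, 0.0] [-0.0, -0.0, -0.0]
6 [-8.1, -57.1, 0.0] [-0.0, -0.0, -0.0]
7 [-8.1, -57.0, 0.0] [-0.0, -0.0, -0.0]
8 [-8.1, -57.1, 0.0] [-0.0, -0.0, -0.0]
9 [-8.2, -57.0, 0.0] [-0.0, -0.0, -0.0]
```

apply_moves([
  {"jaw": 0,"offset": [0,0,-30],"rot": [0,0,0]},
  {"jaw": 0,"offset": [0,0,-50],"rot": [0,0,0]},
  {"jaw": 0,"offset": [-5,-35,-22],"rot": [0,0,0]},
  {"jaw": 0,"offset": [-7.5,-53,0],"rot": [0,0,0]},
  {"jaw": 0,"offset": [-7.5,-53,0],"rot": [0,0,0]},
])

```text
time_s: 4.12
eef_pos: [0.5961, 0.1379, 0.105]
eef_rot: [0.001, 0.138, 0.99, 0.0]
wrist_force: [0.7, -0.6, 0.1]
opening: 0.378
grasp_force: 59.5
```

apply_moves([
  {"jaw": 0,"offset": [-8,-57,0],"rot": [0,0,0]},
  {"jaw": 0,"offset": [-8,-57,0],"rot": [0,0,0]},
  {"jaw": 0,"offset": [-8,-57,0],"rot": [0,0,0]},
  {"jaw": 0,"offset": [-8,-57,0],"rot": [0,0,0]},
  {"jaw": 0,"offset": [-8,-50,0],"rot": [0,0,0]},
])

```text
time_s: 4.75
eef_pos: [0.5577, -0.1416, 0.1045]
eef_rot: [0.001, 0.139, 0.99, -0.0]
wrist_force: [0.4, 0.2, 0.0]
opening: 0.38
grasp_force: 59.5
```

```bash
python3 - <<'E'
from h import *
print(cur()[0]);plan([((.5533,-.1765,.09),None,2)])
im,d=ctrl.camera("top");im2,_=ctrl.camera("side")
o=np.zeros((400,800,3),np.uint8)
for k,(c,i) in enumerate((("top",im),("side",im2))):
    u,v=np.round(proj(c,[.553,-.165,.08])).astype(int);o[:,k*400:k*400+400]=cv2.resize(i[v-25:v+25,u-25:u+25,::-1],(400,400),interpolation=cv2.INTER_CUBIC)
cv2.imwrite("pics/c3.png",o)
E
```

```text
[ 0.55767148 -0.14160636  0.10452834]
0 [-2.7, -17.4, 7.3] [-0.0, 0.1, 0.0]
1 [-2.7, -17.3, 7.3] [-0.0, 0.0, 0.0]
```

View pics/c3.png

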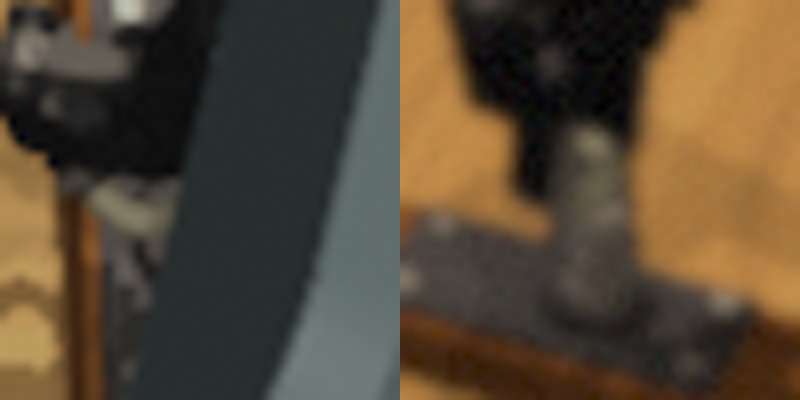

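apply_moves([
  {"jaw": 0,"offset": [-2.7,-17.4,5],"rot": [0,0,0]},
  {"jaw": 0,"offset": [-2.7,-17.3,5],"rot": [0,0,0]},
  {"jaw": 0,"offset": [0,0,6],"rot": [0,0,0]},
  {"jaw": 0,"offset": [0,0,6],"rot": [0,0,0]},
  {"jaw": 0,"offset": [0,0,4],"rot": [0,0,0]},
])

```text
time_s: 5.48
eef_pos: [0.5532, -0.1733, 0.0765]
eef_rot: [-0.0, 0.138, 0.99, 0.0]
wrist_force: [0.2, -0.3, -0.4]
opening: 0.377
grasp_force: 59.6
```

apply_moves([
  {"jaw": 0,"offset": [-0.9,-3,0],"rot": [0,0,0]},
  {"jaw": 0,"offset": [0,0,2],"rot": [0,0,0]},
  {"jaw": 0,"offset": [0,0,2],"rot": [0,0,0]},
  {"jaw": 0,"offset": [0,0,2],"rot": [0,0,0]},
  {"jaw": 0,"offset": [0,0,0],"rot": [0,0,0]},
])

```text
time_s: 6.1
eef_pos: [0.5533, -0.1778, 0.0714]
eef_rot: [0.0, 0.139, 0.99, -0.0]
wrist_force: [-0.6, -2.5, 0.4]
opening: 0.376
grasp_force: 59.7
```

apply_moves([
  {"jaw": 0,"offset": [-0.4,-1.5,0],"rot": [0,0,0]},
  {"jaw": 0,"offset": [0,0,1],"rot": [0,0,0]},
  {"jaw": 0,"offset": [0,0,1],"rot": [0,0,0]},
  {"jaw": 0,"offset": [0,0,1],"rot": [0,0,0]},
  {"jaw": 0,"offset": [0,0,0],"rot": [0,0,0]},
])

```text
time_s: 6.72
eef_pos: [0.5532, -0.1788, 0.0681]
eef_rot: [-0.0, 0.139, 0.99, 0.0]
wrist_force: [0.0, -0.8, -0.1]
opening: 0.382
grasp_force: 59.6
```

apply_moves([
  {"jaw": 0,"offset": [0,-0.5,4],"rot": [0,0,0]},
  {"jaw": 0,"offset": [0,0,5],"rot": [0,0,0]},
  {"jaw": 0,"offset": [0,0,5],"rot": [0,0,0]},
  {"jaw": 0,"offset": [0,0,5],"rot": [0,0,0]},
  {"jaw": 0,"offset": [0,0,3],"rot": [0,0,0]},
])

```text
time_s: 7.35
eef_pos: [0.5531, -0.1792, 0.0458]
eef_rot: [-0.0, 0.139, 0.99, 0.0]
wrist_force: [-0.2, 0.7, -0.1]
opening: 0.379
grasp_force: 59.6
```

apply_moves([
  {"jaw": 0,"offset": [0,0,1.5],"rot": [0,0,0]},
  {"jaw": 0.7,"offset": [0,0,0],"rot": [0,0,0]},
  {"jaw": 0.7,"offset": [0,0,0],"rot": [0,0,0]},
  {"jaw": 0.7,"offset": [0,0,0],"rot": [0,0,0]},
  {"jaw": 0.7,"offset": [0,0,-15],"rot": [0,0,0]},
])

```text
time_s: 7.98
eef_pos: [0.5522, -0.1788, 0.0592]
eef_rot: [-0.001, 0.139, 0.99, 0.0]
wrist_force: [-0.1, 0.1, -0.0]
opening: 0.702
grasp_force: 0.0
```

apply_moves([
  {"jaw": 0.7,"offset": [0,0,-40],"rot": [0,0,0]},
  {"jaw": 0.7,"offset": [0,0,-40],"rot": [0,0,0]},
  {"jaw": 0.7,"offset": [0,40,-20],"rot": [0,0,0]},
  {"jaw": 0.7,"offset": [0,55,0],"rot": [0,0,0]},
  {"jaw": 0.7,"offset": [0,55,0],"rot": [0,0,0]},
])

```text
time_s: 8.6
eef_pos: [0.5954, -0.0341, 0.1619]
eef_rot: [0.001, 0.139, 0.99, -0.0]
wrist_force: [0.3, 0.1, 2.0]
opening: 0.701
grasp_force: 0.0
```

apply_moves([
  {"jaw": 0.7,"offset": [15,55,0],"rot": [0,0,0]},
  {"jaw": 0.7,"offset": [20,55,0],"rot": [0,0,0]},
  {"jaw": 0.7,"offset": [20,50,0],"rot": [0,0,0]},
  {"jaw": 0.7,"offset": [20,40,0],"rot": [0,0,0]},
  {"jaw": 0.7,"offset": [20,20,0],"rot": [0,0,0]},
])

```text
time_s: 9.22
eef_pos: [0.5635, 0.2049, 0.1612]
eef_rot: [0.001, 0.138, 0.99, 0.0]
wrist_force: [0.8, 0.4, 0.1]
opening: 0.702
grasp_force: 0.0
```

```bash
python3 - <<'E'
from h import *
print(cur()[0])
o=np.zeros((600,800,3),np.uint8)
S=[ctrl.camera(c)for c in("top","side")]
for k,c in enumerate(("top","side")):
    i,d=S[k]
    p=pts(c,d,np.ones_like(d,bool));m=(np.hypot(p[:,0]-.553,p[:,1]+.178)<.025)&(p[:,2]>.0455)&(p[:,2]<.055)
    (cc,r)=cv2.minEnclosingCircle(np.float32(p[m][:,:2]*1000));print(c,"spacer",m.sum(),np.round(cc,1),round(r,1),np.median(p[m][:,2]))
    u,v=np.round(proj(c,[.553,-.178,.06])).astype(int);o[:400,k*400:k*400+400]=cv2.resize(i[v-13:v+12,u-12:u+13,::-1],(400,400),interpolation=cv2.INTER_CUBIC)
cv2.imwrite("pics/c4.png",o)
q=.0464
# clip eye: lies at (.432,.2614); clip yaw 40.1 -> closing line 130.1
plan([((.432,.2614,.08),130.1,6),((.432,.2614,.0),130.1,3)])
E
```

```text
[0.5634967  0.20491125 0.16116828]
top spacer 117 [ 554.7 -176.9] 18.2 0.049141822198637275
side spacer 68 [ 553.5 -175.6] 19.9 0.04907555986100165
0 [23.5, 3.1, 13.5] [0.0, 0.0, -9.3]
1 [22.7, 6.8, 13.5] [0.0, 0.0, -9.3]
2 [21.2, 10.4, 13.5] [0.0, 0.0, -9.3]
3 [19.3, 13.7, 13.5] [0.0, 0.0, -9.3]
4 [16.8, 16.7, 13.4] [0.0, 0.0, -9.3]
5 [13.9, 19.1, 13.5] [0.0, 0.0, -9.4]
6 [0.0, -0.0, 26.7] [0.0, 0.0, 0.0]
7 [0.0, -0.0, 26.6] [0.0, 0.0, 0.0]
8 [0.1, -0.0, 26.7] [0.0, 0.0, 0.0]
```

View pics/c4.png

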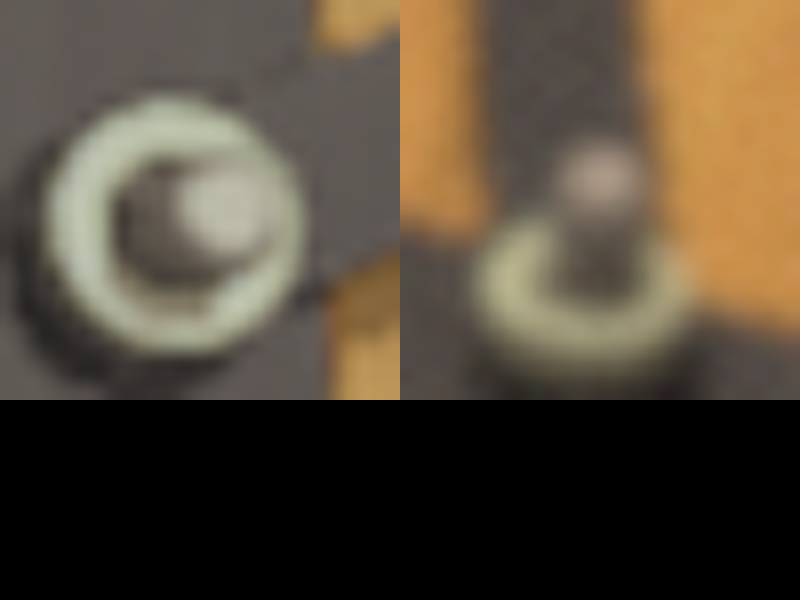

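apply_moves([
  {"jaw": 0.7,"offset": [23.5,3,13.5],"rot": [0,0,-9.3]},
  {"jaw": 0.7,"offset": [22.7,6.8,13.5],"rot": [0,0,-9.3]},
  {"jaw": 0.7,"offset": [21.2,10.4,13.5],"rot": [0,0,-9.3]},
  {"jaw": 0.7,"offset": [19.3,13.7,13.5],"rot": [0,0,-9.3]},
  {"jaw": 0.7,"offset": [16.8,16.7,13.5],"rot": [0,0,-9.3]},
])

```text
time_s: 9.95
eef_pos: [0.4554, 0.2491, 0.0929]
eef_rot: [0.001, -0.265, 0.964, -0.0]
wrist_force: [-0.2, 0.4, -0.0]
opening: 0.696
grasp_force: 0.0
```

apply_moves([
  {"jaw": 0.7,"offset": [13.9,19.1,13.5],"rot": [0,0,-9.4]},
  {"jaw": 0.7,"offset": [0,0,10],"rot": [0,0,0]},
  {"jaw": 0.7,"offset": [0,0,10],"rot": [0,0,0]},
  {"jaw": 0.7,"offset": [0,0,10],"rot": [0,0,0]},
  {"jaw": 0.7,"offset": [0,0,10],"rot": [0,0,0]},
])

```text
time_s: 10.58
eef_pos: [0.4342, 0.2587, 0.0383]
eef_rot: [0.0, -0.341, 0.94, -0.0]
wrist_force: [1.3, -0.0, -0.2]
opening: 0.699
grasp_force: 0.0
```

```bash
python3 - <<'E'
from h import *
p,r,_=cur();print(p,np.degrees(np.arctan2(*r.as_matrix()[[1,0],1])))
plan([((.432,.261,.004),130.1,3)])
E
```

```text
[0.43416465 0.2586591  0.03829052] 129.84061670925135
0 [0.1, 1.1, 11.4] [-0.0, 0.0, -0.1]
1 [0.0, 1.0, 11.4] [-0.0, 0.0, -0.1]
2 [0.1, 1.1, 11.5] [-0.0, 0.0, -0.1]
```

apply_moves([
  {"jaw": 0.7,"offset": [0,1,12],"rot": [0,0,0]},
  {"jaw": 0.7,"offset": [0,1,12],"rot": [0,0,0]},
  {"jaw": 0.6,"offset": [0,1,10],"rot": [0,0,0]},
  {"jaw": 0.4,"offset": [0,0,0],"rot": [0,0,0]},
  {"jaw": 0.3,"offset": [0,0,0],"rot": [0,0,0]},
])

```text
time_s: 11.2
eef_pos: [0.4317, 0.2614, 0.005]
eef_rot: [0.0, -0.341, 0.94, -0.0]
wrist_force: [0.1, -0.6, -0.2]
opening: 0.303
grasp_force: 0.0
```

apply_moves([
  {"jaw": 0,"offset": [0,0,0],"rot": [0,0,0]},
  {"jaw": 0,"offset": [0,0,0],"rot": [0,0,0]},
  {"jaw": 0,"offset": [0,0,0],"rot": [0,0,0]},
  {"jaw": 0,"offset": [0,0,0],"rot": [0,0,0]},
  {"jaw": 0,"offset": [0,0,0],"rot": [0,0,0]},
])

```text
time_s: 11.82
eef_pos: [0.4321, 0.2615, 0.0054]
eef_rot: [0.001, -0.341, 0.94, -0.0]
wrist_force: [-1.2, -0.1, 6.1]
opening: 0.216
grasp_force: 59.1
```

```bash
python3 - <<'E'
from h import *
print(cur()[2]["q"]);p=cur()[0]
plan([((p[0],p[1],.06),129.87,2),((p[0],p[1],.12),129.87,1),((.456,-.170,.12),90,10),((.456,-.170,.06),90,2)])
E
```

```text
[ 3.08752009e-01  3.61140553e-01  1.91610736e+00  4.59973148e-05
  8.63095657e-01 -1.95891850e+00]
0 [-0.0, -0.0, -27.3] [-0.0, 0.0, 0.0]
1 [-0.1, -0.0, -27.3] [-0.0, 0.1, 0.1]
2 [0.1, -0.1, -60.0] [-0.0, -0.0, -0.0]
3 [25.8, -34.7, 0.0] [-0.0, -0.0, 4.0]
4 [23.3, -36.4, 0.0] [-0.0, -0.0, 4.0]
5 [20.7, -37.9, 0.0] [-0.0, -0.0, 4.0]
6 [18.0, -39.3, 0.0] [-0.0, -0.0, 4.0]
7 [15.2, -40.4, 0.1] [-0.0, -0.0, 4.0]
8 [12.4, -41.4, 0.0] [-0.0, -0.0, 4.0]
9 [9.5, -42.2, 0.1] [-0.0, -0.0, 4.0]
10 [6.5, -42.7, 0.0] [-0.0, -0.0, 3.9]
11 [3.6, -43.0, 0.1] [-0.0, -0.0, 4.0]
12 [0.6, -43.2, 0.0] [-0.0, -0.0, 3.9]
13 [-0.0, 0.0, 30.0] [-0.0, -0.0, 0.0]
14 [-0.0, 0.0, 30.0] [-0.0, -0.0, 0.0]
```

apply_moves([
  {"jaw": 0,"offset": [0,0,-27],"rot": [0,0,0]},
  {"jaw": 0,"offset": [0,0,-50],"rot": [0,0,0]},
  {"jaw": 0,"offset": [0,0,-38],"rot": [0,0,0]},
  {"jaw": 0,"offset": [25.8,-34.7,0],"rot": [0,0,4]},
  {"jaw": 0,"offset": [23.3,-36.4,0],"rot": [0,0,4]},
])

```text
time_s: 12.45
eef_pos: [0.4366, 0.1743, 0.1203]
eef_rot: [0.001, -0.275, 0.962, -0.0]
wrist_force: [0.3, 0.4, -0.5]
opening: 0.215
grasp_force: 58.7
```

apply_moves([
  {"jaw": 0,"offset": [20.7,-37.9,0],"rot": [0,0,4]},
  {"jaw": 0,"offset": [18,-39.3,0],"rot": [0,0,4]},
  {"jaw": 0,"offset": [15.2,-40.4,0],"rot": [0,0,4]},
  {"jaw": 0,"offset": [12.4,-41.4,0],"rot": [0,0,4]},
  {"jaw": 0,"offset": [9.5,-42.2,0],"rot": [0,0,4]},
])

```text
time_s: 13.08
eef_pos: [0.4485, -0.0421, 0.1197]
eef_rot: [0.0, -0.103, 0.995, 0.0]
wrist_force: [-0.1, 0.2, -1.3]
opening: 0.214
grasp_force: 58.7
```

```bash
python3 - <<'E'
from h import *
print(cur()[0]); plan([((.456,-.170,.115),90,5)])
o=np.zeros((400,800,3),np.uint8)
for k,c in enumerate(("side","top")):
    i,_=ctrl.camera(c);u,v=np.round(proj(c,[.50,-.08,.07])).astype(int)
    o[:,k*400:k*400+400]=cv2.resize(i[v-40:v+40,u-40:u+40,::-1],(400,400),interpolation=cv2.INTER_CUBIC)
cv2.imwrite("pics/c5.png",o)
E
```

```text
[ 0.44851788 -0.04211408  0.11965887]
0 [3.8, -25.3, 0.9] [0.0, 0.0, 2.4]
1 [2.7, -25.5, 0.9] [0.0, -0.0, 2.3]
2 [1.7, -25.6, 1.0] [0.0, -0.0, 2.4]
3 [0.6, -25.6, 0.9] [0.0, -0.0, 2.3]
4 [-0.5, -25.6, 1.0] [0.0, -0.0, 2.4]
```

View pics/c5.png

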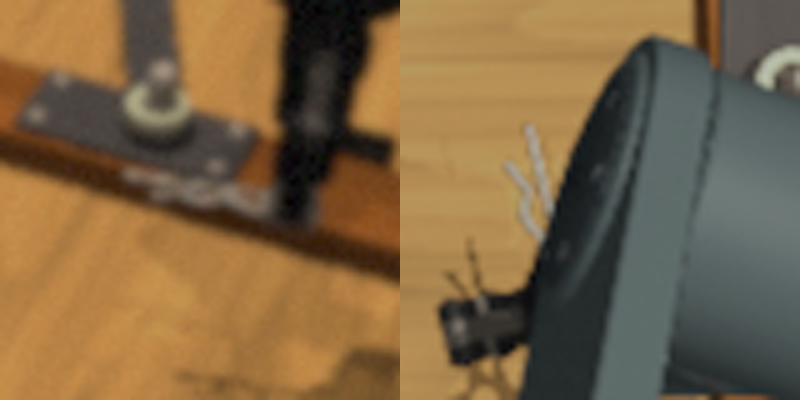

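```bash
cat >> h.py <<'E'
PIN=np.array([.553,-.179])
def tgt(phi,s,z=.0599,lat=0.):
    a=np.radians(phi);u=np.array([np.cos(a),np.sin(a)]);v=np.array([-u[1],u[0]])
    return (*(PIN+u*(s-42)/1000+v*(9+lat)/1000),z),phi+90
def where():
    p,r,o=cur();M=r.as_matrix();phi=np.degrees(np.arctan2(-M[1,0],-M[0,0]));u=-M[:2,0];u/=np.linalg.norm(u);v=np.array([-u[1],u[0]])
    d=(p[:2]-PIN)*1000;f=np.array(o["wrist_force"])
    print("t",round(o["time_s"],2),"phi %.1f s %.1f lat %.1f z %.1f"%(phi,d@u+42,d@v-9,p[2]*1000),"F u %.1f v %.1f z %.1f"%(f[:2]@u,f[:2]@v,f[2]),"q6 %.2f"%o["q"][5], "q1 %.2f"%o["q"][0],"tilt",np.round(M[2],3))
E
python3 - <<'E'
from h import *
where();a=tgt(-55,-54,.115);b=tgt(-55,-54)
plan([(*a,8),(*b,2)])
E
```

```text
t 13.18 phi 11.6 s -32.5 lat 143.9 z 120.0 F u 0.1 v 1.0 z 0.2 q6 -2.13 q1 -0.36 tilt [-0.001 -0.002 -1.   ]
0 [-5.6, -7.7, 0.6] [-0.0, 0.0, 8.3]
1 [-6.6, -6.8, 0.6] [-0.0, 0.0, 8.3]
2 [-7.5, -5.7, 0.6] [-0.0, 0.0, 8.3]
3 [-8.3, -4.6, 0.7] [-0.0, 0.0, 8.3]
4 [-8.9, -3.3, 0.6] [-0.0, 0.0, 8.4]
5 [-9.2, -2.0, 0.7] [-0.0, 0.0, 8.3]
6 [-9.4, -0.7, 0.6] [-0.0, 0.0, 8.4]
7 [-9.5, 0.7, 0.7] [-0.0, 0.1, 8.3]
8 [0.0, 0.0, 27.5] [-0.0, -0.0, 0.0]
9 [0.0, 0.1, 27.6] [-0.0, -0.0, 0.0]
```

apply_moves([
  {"jaw": 0,"offset": [-5.6,-7.7,0.6],"rot": [0,0,8.3]},
  {"jaw": 0,"offset": [-6.6,-6.8,0.6],"rot": [0,0,8.3]},
  {"jaw": 0,"offset": [-7.5,-5.7,0.6],"rot": [0,0,8.3]},
  {"jaw": 0,"offset": [-8.3,-4.6,0.6],"rot": [0,0,8.3]},
  {"jaw": 0,"offset": [-8.9,-3.3,0.6],"rot": [0,0,8.3]},
])

```text
time_s: 13.8
eef_pos: [0.484, -0.0717, 0.1164]
eef_rot: [-0.0, 0.257, 0.966, 0.0]
wrist_force: [0.3, 0.7, 0.1]
opening: 0.214
grasp_force: 58.7
```

apply_moves([
  {"jaw": 0,"offset": [-9.2,-2,0.6],"rot": [0,0,8.3]},
  {"jaw": 0,"offset": [-9.4,-0.7,0.6],"rot": [0,0,8.3]},
  {"jaw": 0,"offset": [-9.5,0.7,0.6],"rot": [0,0,8.3]},
  {"jaw": 0,"offset": [0,0,20],"rot": [0,0,0]},
  {"jaw": 0,"offset": [0,0,0],"rot": [0,0,0]},
])

```text
time_s: 14.42
eef_pos: [0.5036, -0.0901, 0.0934]
eef_rot: [-0.002, 0.457, 0.889, -0.0]
wrist_force: [-0.3, -0.1, -1.8]
opening: 0.213
grasp_force: 58.8
```

```bash
python3 - <<'E'
from h import *
where()
plan([(*tgt(-55,-54),4)])
E
```

```text
t 14.43 phi -54.4 s -59.0 lat 2.6 z 93.4 F u -0.1 v -0.3 z -1.8 q6 -1.03 q1 -0.41 tilt [ 0.004 -0.002 -1.   ]
0 [-1.3, -0.4, 8.4] [-0.0, -0.1, 0.1]
1 [-1.3, -0.4, 8.4] [-0.0, -0.0, 0.2]
2 [-1.3, -0.4, 8.3] [-0.1, -0.1, 0.1]
3 [-1.3, -0.3, 8.4] [-0.0, -0.0, 0.2]
```

apply_moves([
  {"jaw": 0,"offset": [-1.3,-0.4,8.4],"rot": [0,0,0]},
  {"jaw": 0,"offset": [-1.3,-0.4,8.4],"rot": [0,0,0.2]},
  {"jaw": 0,"offset": [-1.3,-0.4,8.4],"rot": [0,0,0.2]},
  {"jaw": 0,"offset": [-1.3,-0.4,8.3],"rot": [0,0,0.2]},
  {"jaw": 0,"offset": [0,0,0],"rot": [0,0,0]},
])

```text
time_s: 15.05
eef_pos: [0.5062, -0.0965, 0.0606]
eef_rot: [-0.001, 0.462, 0.887, -0.0]
wrist_force: [-0.9, -0.3, -0.3]
opening: 0.215
grasp_force: 58.8
```

```bash
python3 - <<'E'
from h import *
where()
for c in("side","top"): i,_=ctrl.camera(c);globals()[c]=i
o=np.zeros((400,800,3),np.uint8)
for k,(c,i) in enumerate((("side",side),("top",top))):
    u,v=np.round(proj(c,[.54,-.16,.06])).astype(int)
    o[:,k*400:k*400+400]=cv2.resize(i[v-20:v+20,u-20:u+20,::-1],(400,400),interpolation=cv2.INTER_CUBIC)
cv2.imwrite("pics/c6.png",o)
E
```

```text
t 15.05 phi -55.1 s -52.4 lat -0.1 z 60.6 F u -0.3 v -0.9 z -0.3 q6 -1.03 q1 -0.42 tilt [ 0.001 -0.001 -1.   ]
```

View pics/c6.png

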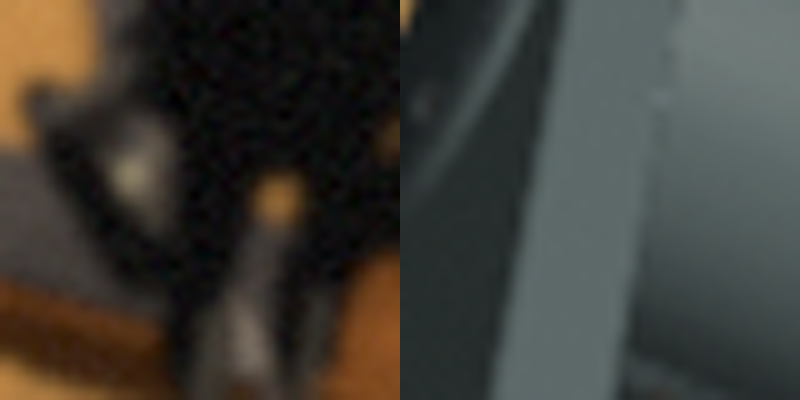

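apply_moves([
  {"jaw": 0,"offset": [-2,0,0.4],"rot": [0,0,0]},
  {"jaw": 0,"offset": [-2,0,0.3],"rot": [0,0,0]},
  {"jaw": 0,"offset": [-2,0,0],"rot": [0,0,0]},
  {"jaw": 0,"offset": [-1.5,0,0],"rot": [0,0,0]},
  {"jaw": 0,"offset": [0,0,0],"rot": [0,0,0]},
])

```text
time_s: 15.78
eef_pos: [0.5107, -0.1023, 0.0605]
eef_rot: [-0.001, 0.462, 0.887, 0.0]
wrist_force: [-1.1, 2.7, 0.1]
opening: 0.212
grasp_force: 58.8
```

```bash
python3 - <<'E'
from h import *
where()
E
```

```text
t 15.78 phi -55.1 s -45.1 lat 0.2 z 60.5 F u -2.9 v 0.6 z 0.1 q6 -1.04 q1 -0.43 tilt [ 0.001 -0.    -1.   ]
```

```bash
python3 - <<'E'
from h import *
plan([(*tgt(-55+4*k,-44.3,.0600,.2),1) for k in range(1,6)])
E
```

```text
0 [-0.4, -6.2, 0.5] [-0.0, -0.1, -4.1]
1 [0.4, -6.0, -0.0] [-0.0, 0.0, -4.0]
2 [0.5, -6.0, -0.0] [-0.0, 0.0, -4.0]
3 [0.4, -6.1, -0.0] [-0.0, 0.0, -4.0]
4 [0.4, -6.0, -0.0] [-0.0, 0.0, -4.0]
```

apply_moves([
  {"jaw": 0,"offset": [-0.4,-6.1,0.3],"rot": [0,0,-4]},
  {"jaw": 0,"offset": [0.4,-6,0],"rot": [0,0,-4]},
  {"jaw": 0,"offset": [0.4,-6,0],"rot": [0,0,-4]},
  {"jaw": 0,"offset": [0.4,-6,0],"rot": [0,0,-4]},
  {"jaw": 0,"offset": [0.4,-6,0],"rot": [0,0,-4]},
])

```text
time_s: 16.4
eef_pos: [0.487, -0.1213, 0.0599]
eef_rot: [-0.001, 0.3, 0.954, 0.0]
wrist_force: [-2.9, 4.1, 0.7]
opening: 0.213
grasp_force: 58.9
```

```bash
python3 - <<'E'
from h import *
where()
plan([(*tgt(-35+4*k,-44.3,.0600,.2),1) for k in range(1,6)])
E
```

```text
t 16.4 phi -34.9 s -45.1 lat 0.5 z 59.9 F u -4.8 v 1.7 z 0.7 q6 -1.44 q1 -0.48 tilt [ 0.003  0.    -1.   ]
0 [-0.4, -6.3, -0.1] [0.0, -0.2, -3.9]
1 [0.4, -6.0, -0.0] [0.0, 0.0, -4.0]
2 [0.5, -6.0, -0.0] [0.0, 0.0, -4.0]
3 [0.4, -6.1, -0.0] [0.0, 0.0, -4.0]
4 [0.4, -6.0, -0.0] [0.0, 0.0, -4.0]
```

apply_moves([
  {"jaw": 0,"offset": [0.4,-6.1,0],"rot": [0,0,-4]},
  {"jaw": 0,"offset": [0.4,-6,0],"rot": [0,0,-4]},
  {"jaw": 0,"offset": [0.4,-6,0],"rot": [0,0,-4]},
  {"jaw": 0,"offset": [0.4,-6,0],"rot": [0,0,-4]},
  {"jaw": 0,"offset": [0.4,-6,0],"rot": [0,0,-4]},
])

```text
time_s: 17.02
eef_pos: [0.471, -0.1469, 0.0596]
eef_rot: [-0.002, 0.13, 0.992, 0.001]
wrist_force: [-3.9, 3.8, 0.2]
opening: 0.208
grasp_force: 58.9
```

```bash
python3 - <<'E'
from h import *
where()
plan([(*tgt(-15+4*k,-44.3,.0600,.2),1) for k in range(1,6)])
E
```

```text
t 17.02 phi -14.9 s -45.5 lat 0.9 z 59.6 F u -4.7 v 2.6 z 0.2 q6 -1.85 q1 -0.54 tilt [ 0.004  0.001 -1.   ]
0 [-0.7, -6.6, -0.4] [0.1, -0.2, -3.9]
1 [0.4, -6.1, 0.0] [-0.0, -0.0, -4.0]
2 [0.4, -6.0, 0.0] [-0.0, -0.0, -4.0]
3 [0.5, -6.0, 0.0] [-0.0, -0.0, -4.0]
4 [0.4, -6.1, 0.0] [-0.0, -0.1, -4.0]
```

apply_moves([
  {"jaw": 0,"offset": [0.4,-6.4,-0.2],"rot": [0,0,-4]},
  {"jaw": 0,"offset": [0.4,-6,0],"rot": [0,0,-4]},
  {"jaw": 0,"offset": [0.4,-6,0],"rot": [0,0,-4]},
  {"jaw": 0,"offset": [0.4,-6,0],"rot": [0,0,-4]},
  {"jaw": 0,"offset": [0.4,-6,0],"rot": [0,0,-4]},
])

```text
time_s: 17.65
eef_pos: [0.465, -0.1767, 0.0596]
eef_rot: [-0.002, -0.045, 0.999, 0.001]
wrist_force: [-4.0, 1.4, -1.5]
opening: 0.209
grasp_force: 58.9
```

```bash
python3 - <<'E'
from h import *
where()
plan([(*tgt(5+4*k,-44.3,.0600,.2),1) for k in range(1,6)])
E
```

```text
t 17.65 phi 5.1 s -45.5 lat 1.1 z 59.6 F u -3.8 v 1.8 z -1.5 q6 -2.26 q1 -0.60 tilt [ 0.004  0.003 -1.   ]
0 [-0.7, -6.8, -0.4] [0.2, -0.2, -3.9]
1 [0.4, -6.1, 0.0] [-0.0, -0.0, -4.0]
2 [0.4, -6.0, 0.0] [-0.0, -0.1, -4.0]
3 [0.5, -6.0, 0.0] [-0.0, 0.0, -4.0]
4 [0.4, -6.1, 0.0] [-0.0, 0.0, -4.0]
```

apply_moves([
  {"jaw": 0,"offset": [0,-6.8,-0.3],"rot": [0,0,-4]},
  {"jaw": 0,"offset": [0.4,-6,0],"rot": [0,0,-4]},
  {"jaw": 0,"offset": [0.4,-6,0],"rot": [0,0,-4]},
  {"jaw": 0,"offset": [0.4,-6,0],"rot": [0,0,-4]},
  {"jaw": 0,"offset": [0.4,-6,0],"rot": [0,0,-4]},
])

```text
time_s: 18.27
eef_pos: [0.4722, -0.2084, 0.0608]
eef_rot: [-0.0, -0.217, 0.976, -0.0]
wrist_force: [0.5, -0.3, 0.3]
opening: 0.211
grasp_force: 58.9
```

```bash
python3 - <<'E'
from h import *
where()
plan([(*tgt(25+4*k,-44.3,.0600,.2),1) for k in range(1,6)])
E
```

```text
t 18.27 phi 25.1 s -43.7 lat -1.4 z 60.8 F u 0.3 v -0.5 z 0.3 q6 -2.65 q1 -0.65 tilt [ 0. -0. -1.]
0 [1.1, -4.3, 0.8] [-0.0, -0.0, -3.9]
1 [0.4, -6.1, -0.0] [-0.0, -0.0, -4.0]
2 [0.4, -6.0, -0.0] [-0.0, -0.0, -4.0]
3 [0.4, -6.1, -0.0] [-0.0, -0.0, -4.0]
4 [0.5, -6.0, -0.0] [-0.0, -0.0, -4.0]
```

apply_moves([
  {"jaw": 0,"offset": [-1,0.4,0.3],"rot": [0,0,0]},
  {"jaw": 0,"offset": [-1,0.4,0.3],"rot": [0,0,0]},
  {"jaw": 0,"offset": [-1,0,0],"rot": [0,0,0]},
  {"jaw": 0,"offset": [0,0,0],"rot": [0,0,0]},
  {"jaw": 0,"offset": [0,0,0],"rot": [0,0,0]},
])

```text
time_s: 18.9
eef_pos: [0.4748, -0.2061, 0.0604]
eef_rot: [0.0, -0.216, 0.976, -0.0]
wrist_force: [0.5, -0.1, -0.3]
opening: 0.211
grasp_force: 58.9
```

```bash
python3 - <<'E'
from h import *
where()
E
```

```text
t 18.9 phi 24.9 s -40.4 lat -0.6 z 60.4 F u 0.4 v -0.3 z -0.3 q6 -2.64 q1 -0.64 tilt [-0. -0. -1.]
```

apply_moves([
  {"jaw": 0,"offset": [-1.5,0.2,0.2],"rot": [0,0,0]},
  {"jaw": 0,"offset": [-1.5,0,0],"rot": [0,0,0]},
  {"jaw": 0,"offset": [-1.5,0,0],"rot": [0,0,0]},
  {"jaw": 0,"offset": [-1.5,0,0],"rot": [0,0,0]},
  {"jaw": 0,"offset": [0,0,0],"rot": [0,0,0]},
])

```text
time_s: 19.52
eef_pos: [0.4802, -0.2034, 0.0602]
eef_rot: [-0.0, -0.216, 0.976, -0.0]
wrist_force: [-0.2, -0.2, -0.1]
opening: 0.21
grasp_force: 58.9
```

```bash
python3 - <<'E'
from h import *
where()
E
```

```text
t 19.52 phi 24.9 s -34.3 lat -0.4 z 60.2 F u -0.2 v -0.1 z -0.1 q6 -2.63 q1 -0.63 tilt [ 0. -0. -1.]
```

apply_moves([
  {"jaw": 0,"offset": [-1.7,0,0],"rot": [0,0,0]},
  {"jaw": 0,"offset": [-1.7,0,0],"rot": [0,0,0]},
  {"jaw": 0,"offset": [-1.7,0,0],"rot": [0,0,0]},
  {"jaw": 0,"offset": [-1.7,0,0],"rot": [0,0,0]},
  {"jaw": 0,"offset": [-1.7,0,0],"rot": [0,0,0]},
])

```text
time_s: 20.15
eef_pos: [0.4879, -0.1997, 0.0601]
eef_rot: [-0.0, -0.216, 0.976, 0.0]
wrist_force: [0.3, 0.3, -0.3]
opening: 0.213
grasp_force: 58.9
```

```bash
python3 - <<'E'
from h import *
where()
E
```

```text
t 20.15 phi 24.9 s -25.8 lat -0.3 z 60.1 F u 0.4 v 0.1 z -0.3 q6 -2.62 q1 -0.61 tilt [ 0.  0. -1.]
```

apply_moves([
  {"jaw": 0,"offset": [-1.7,0,0],"rot": [0,0,0]},
  {"jaw": 0,"offset": [-1.7,0,0],"rot": [0,0,0]},
  {"jaw": 0,"offset": [-1.7,0,0],"rot": [0,0,0]},
  {"jaw": 0,"offset": [-1.7,0,0],"rot": [0,0,0]},
  {"jaw": 0,"offset": [-1.7,0,0],"rot": [0,0,0]},
])

```text
time_s: 20.78
eef_pos: [0.4946, -0.1959, 0.0598]
eef_rot: [-0.001, -0.216, 0.976, 0.001]
wrist_force: [-6.5, -0.8, 0.2]
opening: 0.21
grasp_force: 59.0
```

```bash
python3 - <<'E'
from h import *
where()
E
```

```text
t 20.77 phi 24.9 s -18.1 lat 0.3 z 59.8 F u -6.2 v 2.0 z 0.2 q6 -2.61 q1 -0.60 tilt [ 0.002  0.002 -1.   ]
```

apply_moves([
  {"jaw": 0,"offset": [-1.5,0,0],"rot": [0,0,0]},
  {"jaw": 0,"offset": [-1.5,0,0],"rot": [0,0,0]},
  {"jaw": 0,"offset": [-1.5,0,0],"rot": [0,0,0]},
  {"jaw": 0,"offset": [-1,0,0],"rot": [0,0,0]},
  {"jaw": 0,"offset": [0,0,0],"rot": [0,0,0]},
])

```text
time_s: 21.4
eef_pos: [0.5005, -0.1935, 0.06]
eef_rot: [-0.0, -0.216, 0.976, 0.0]
wrist_force: [-3.5, 1.9, -1.0]
opening: 0.213
grasp_force: 58.9
```

```bash
python3 - <<'E'
from h import *
where()
E
```

```text
t 21.4 phi 24.9 s -11.8 lat -0.0 z 60.0 F u -2.3 v 3.2 z -1.0 q6 -2.60 q1 -0.59 tilt [-0.     0.001 -1.   ]
```

apply_moves([
  {"jaw": 0,"offset": [-1.5,0,0],"rot": [0,0,0]},
  {"jaw": 0,"offset": [-1.5,0,0],"rot": [0,0,0]},
  {"jaw": 0,"offset": [-1.5,0,0],"rot": [0,0,0]},
  {"jaw": 0,"offset": [-1.5,0,0],"rot": [0,0,0]},
  {"jaw": 0,"offset": [0,0,0],"rot": [0,0,0]},
])

```text
time_s: 22.02
eef_pos: [0.5067, -0.1911, 0.0604]
eef_rot: [0.001, -0.216, 0.976, -0.0]
wrist_force: [0.3, 5.3, 0.7]
opening: 0.213
grasp_force: 58.9
```

```bash
python3 - <<'E'
from h import *
where()
E
```

```text
t 22.02 phi 24.9 s -5.1 lat -0.5 z 60.4 F u 2.5 v 4.7 z 0.7 q6 -2.59 q1 -0.58 tilt [-0.001 -0.    -1.   ]
```

apply_moves([
  {"jaw": 0,"offset": [-1.3,0.5,0],"rot": [0,0,0]},
  {"jaw": 0,"offset": [-1.3,0.5,0],"rot": [0,0,0]},
  {"jaw": 0,"offset": [-1.3,0,0],"rot": [0,0,0]},
  {"jaw": 0,"offset": [-1.3,0,0],"rot": [0,0,0]},
  {"jaw": 0,"offset": [0,0,0],"rot": [0,0,0]},
])

```text
time_s: 22.65
eef_pos: [0.5106, -0.1887, 0.0604]
eef_rot: [0.0, -0.216, 0.976, -0.0]
wrist_force: [0.3, 0.8, -0.2]
opening: 0.215
grasp_force: 59.0
```

```bash
python3 - <<'E'
from h import *
where()
E
```

```text
t 22.65 phi 24.9 s -0.5 lat 0.0 z 60.4 F u 0.6 v 0.6 z -0.2 q6 -2.58 q1 -0.57 tilt [-0.    -0.001 -1.   ]
```

apply_moves([
  {"jaw": 0,"offset": [-1,0,0],"rot": [0,0,0]},
  {"jaw": 0,"offset": [-1,0,0],"rot": [0,0,0]},
  {"jaw": 0,"offset": [-1,0,0],"rot": [0,0,0]},
  {"jaw": 0,"offset": [-0.5,0,0],"rot": [0,0,0]},
  {"jaw": 0,"offset": [0,0,0],"rot": [0,0,0]},
])

```text
time_s: 23.28
eef_pos: [0.5122, -0.1871, 0.0598]
eef_rot: [-0.001, -0.216, 0.976, 0.0]
wrist_force: [-5.3, -2.2, 0.8]
opening: 0.212
grasp_force: 59.1
```

```bash
python3 - <<'E'
from h import *
where()
E
```

```text
t 23.27 phi 24.9 s 1.5 lat 0.8 z 59.8 F u -5.7 v 0.2 z 0.8 q6 -2.57 q1 -0.57 tilt [ 0.003  0.001 -1.   ]
```

apply_moves([
  {"jaw": 0,"offset": [0.7,0,0],"rot": [0,0,0]},
  {"jaw": 0.5,"offset": [0,0,0],"rot": [0,0,0]},
  {"jaw": 0.5,"offset": [0,0,0],"rot": [0,0,0]},
  {"jaw": 0.5,"offset": [0,0,0],"rot": [0,0,0]},
  {"jaw": 0.5,"offset": [0,0,-10],"rot": [0,0,0]},
])

```text
time_s: 23.9
eef_pos: [0.5124, -0.1867, 0.07]
eef_rot: [-0.0, -0.216, 0.976, 0.001]
wrist_force: [0.7, -0.0, 0.2]
opening: 0.503
grasp_force: 0.0
```

apply_moves([
  {"jaw": 0.5,"offset": [0,0,-30],"rot": [0,0,0]},
  {"jaw": 0.5,"offset": [0,0,-50],"rot": [0,0,0]},
  {"jaw": 0.5,"offset": [40,0,-20],"rot": [0,0,0]},
  {"jaw": 0.5,"offset": [50,0,-20],"rot": [0,0,0]},
  {"jaw": 0.5,"offset": [50,0,0],"rot": [0,0,0]},
])

```text
time_s: 24.52
eef_pos: [0.3858, -0.2476, 0.1929]
eef_rot: [0.001, -0.216, 0.976, -0.002]
wrist_force: [0.2, -0.1, 0.3]
opening: 0.499
grasp_force: 0.0
```

apply_moves([
  {"jaw": 0.5,"offset": [20,40,0],"rot": [0,0,0]},
  {"jaw": 0.5,"offset": [0,50,0],"rot": [0,0,0]},
  {"jaw": 0.5,"offset": [0,50,0],"rot": [0,0,0]},
  {"jaw": 0.5,"offset": [0,50,0],"rot": [0,0,0]},
  {"jaw": 0.5,"offset": [0,30,0],"rot": [0,0,0]},
])

```text
time_s: 25.15
eef_pos: [0.2742, -0.0536, 0.1905]
eef_rot: [0.001, -0.216, 0.976, -0.0]
wrist_force: [1.5, 0.9, -0.4]
opening: 0.496
grasp_force: 0.0
```

```bash
python3 - <<'E'
from h import *
o=np.zeros((400,800,3),np.uint8);where()
for k,c in enumerate(("side","top")):
    i,d=ctrl.camera(c);u,v=np.round(proj(c,[.54,-.18,.06])).astype(int)
    o[:,k*400:k*400+400]=cv2.resize(i[v-25:v+25,u-25:u+25,::-1],(400,400),interpolation=cv2.INTER_CUBIC)
cv2.imwrite("pics/c7.png",o)
for x in (("home",PIN),):
    a=np.radians(24.9);U=np.array([np.cos(a),np.sin(a)])
    for c in("side","top"):
        w=np.round(proj(c,[.54,-.18,.06]));print(c,[np.round((proj(c,[*(PIN+U*s),.0565])-w+25)*8) for s in(.038,-.057)])
E
```

```text
t 25.15 phi 25.0 s -157.9 lat 222.4 z 190.5 F u 1.7 v 0.2 z -0.4 q6 -2.64 q1 -0.63 tilt [-0.001 -0.001 -1.   ]
side [array([ 54., 204.]), array([327., 200.])]
top [array([127.,  37.]), array([289., 333.])]
```

View pics/c7.png

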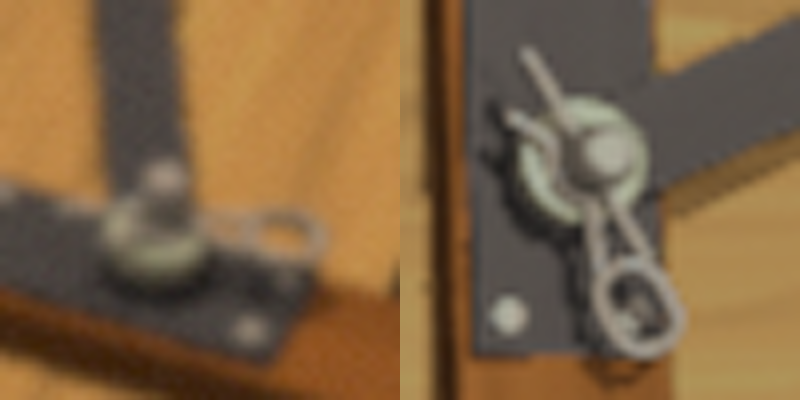

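```bash
python3 - <<'E'
from h import *
i,d=ctrl.camera("top");g=cv2.cvtColor(i,cv2.COLOR_RGB2GRAY).astype(float)
w=np.round(proj("top",[.54,-.18,.06]))
a=np.radians(24.9);U=np.array([np.cos(a),np.sin(a)]);V=np.array([-U[1],U[0]])
yy,xx=np.mgrid[0:400,0:640];e=proj("top",[*PIN,.072])
m=np.where(np.hypot(xx-e[0],yy-e[1])<6,np.clip(g-130,0,None),0);c=np.array([(m*xx).sum(),(m*yy).sum()])/m.sum()
pin=ray("top",*c,.072)[:2];print("pin seen",pin)
for nm,px,z in(("tip",(125,48),.0565),("eye end",(245,357),.0565)):
    q=ray("top",*(np.array(px)/8+w-25),z)[:2]-pin;print(nm,"s %.1f lat %.1f"%(q@U*1000,q@V*1000))
for cam in("top","side"):
  if cam=="side":ctrl.camera(cam)
  for t in("clip","spacer"):
    print(cam,t,[(round(o["score"],2),np.round(o["position"])) for o in ctrl.outline_of(cam,t)[:2]])
E
```

```text
pin seen [ 0.55391505 -0.17885124]
tip s 34.4 lat 2.4
eye end s -58.3 lat 14.8
top clip [(0.49, array([464., 208.]))]
top spacer [(0.57, array([452., 201.])), (0.54, array([190., 256.]))]
side clip []
side spacer [(0.52, array([365., 115.]))]
```

```bash
python3 -c "
from bench import ctrl
print(ctrl.hand_in())"
```

```text
the job is handed in; nothing more can be done
None
```

I seated the spacer flat on the arm's eye, pushed the larger clip through the cross hole until it met a firm stop at about 6 N, and let it go. I handed the job in at about 25 s; the verdict was not shown. The final picture put the clip roughly 2 mm short of home, within that camera's error, so I went by the feel of the stop.

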